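# Shut the balance's draught shield and start its check

## Task

The check weight is on the pan: push both sliding glass doors of the balance fully shut with the fingertips, by their blue tabs. Only when both are shut, press the green key all the way down and let it come up again. Do not press the red key, and leave the check weight and everything else on the bench standing where it is.

Things in the scene. Friction and masses are not known exactly. Their poses are not given: they have to be found in the camera images.
- balance: ivory laboratory balance, fixed. Origin on the bench under its middle; x from its front (keys, towards the robot) to its back, y to its left as seen by the robot. Base x -185 to 165 mm, y +-105, top 55 mm up. Glass chamber on it: x -62 to 165, y +-96, top at 232 mm; on each side a sliding glass door (glass at y +-100, its tab reaching out to +-145 mm).
- door_left (a joint): sliding glass door on the left (+y) side of the balance; m: 0 = fully shut (hard stop), at most 0.10; starts at 0.04 to 0.085. It grows towards the balance's back (its +x): shut it by pushing its tab towards the front (-x). About 1.5 N of friction, no spring: it stays where it is left.
- door_right (a joint): sliding glass door on the right (-y) side of the balance; m: 0 = fully shut (hard stop), at most 0.10; starts at 0.04 to 0.085. It grows towards the balance's back (its +x): shut it by pushing its tab towards the front (-x). About 1.5 N of friction, no spring: it stays where it is left.
- left_tab (a point): push tab of the left glass door. Blue plastic blade near the door's front edge, 10 mm thick along the balance's x, standing 42 mm out sideways from the glass along its y, 45 mm high. This point: centre of its upper edge, 225 mm above the bench; it moves with the door; axes as the balance's.
- right_tab (a point): push tab of the right glass door. Blue plastic blade near the door's front edge, 10 mm thick along the balance's x, standing 42 mm out sideways from the glass along its y, 45 mm high. This point: centre of its upper edge, 225 mm above the bench; it moves with the door; axes as the balance's.
- green_key (a joint): travel of the green key in m: 0 = up, 0.006 = fully down; it springs back. Fully down takes 4 N.
- green_key_top (a point): centre of the top of the green key, a round push key 26 mm across, on the front deck at the balance's x = -138 mm, y = +72 mm. It is pressed straight down. The red key, alike, stands 144 mm to its right.
- red_key (a joint): travel of the red (power) key in m: 0 = up, 0.006 = fully down. Not to be pressed.
- pan (a point): centre of the upper face of the round steel weighing pan (90 mm across) inside the chamber, 74 mm above the bench; the check weight stands on it.
- check_weight: brass check weight, 32 mm across and 46 mm high, on the pan; origin at the centre of its underside. To be left alone.
- weight_a: steel weight, 40 mm across, 58 mm high, on the bench to the left of the balance; origin under its centre. To be left alone.
- weight_b: brass weight, 26 mm across, 38 mm high, on the bench to the right of the balance; origin under its centre. To be left alone.
- beaker: glass beaker, 64 mm across, 85 mm high; origin under its centre. To be left alone.
- tape: roll of beige tape lying flat, 110 mm across, 24 mm high; origin under its centre. To be left alone.
- jar: amber glass jar with a white cap, 56 mm across, 75 mm high; origin under its centre. To be left alone.
- tray: white open plastic tray, 100 by 75 mm, 22 mm high; origin under its centre. To be left alone.

How it is judged:
On the way, in this order (a step that is already met when the one before it is completed fails the run):
1. both glass doors are fully shut (value of joint each of door_left, door_right below 0.004 m), for 0.2 s.
2. the green key is pressed all the way down (value of joint green_key above 0.0045 m), for 0.05 s.
3. the green key is up again (value of joint green_key below 0.002 m), for 0.1 s.
At the end, for the whole second after the job is handed in: Both doors are within 4 mm of fully shut, both keys are up, the check weight stands upright and at rest on the pan, and every loose thing is within 15 mm of where it stood (all of step 1 and value of joint each of green_key, red_key below 0.002 m and horizontal distance between check_weight and pan below 0.035 m and angle between check_weight's own z axis and vertical below 0.1 rad and linear speed of check_weight below 0.02 m/s and distance of each of check_weight, weight_a, weight_b, beaker, tape, jar, tray from where it was at the start of the episode below 0.015 m); the robot touches nothing.
It fails at once if the green key is pressed while a door is still open (value of joint green_key above 0.003 m and value of joint any of door_left, door_right above 0.006 m).
It fails at once if the arm or the gripper's body, not the fingers, pushes on the balance (contact force between the arm and balance above 8 N).
It fails at once if the red key is pressed (value of joint red_key above 0.003 m).
It fails at once if a weight or another loose thing is moved, lifted or carried more than 15 mm (distance of any of check_weight, weight_a, weight_b, beaker, tape, jar, tray from where it was at the start of the episode above 0.015 m).
It fails at once if a loose thing is tipped over (angle between any of check_weight, weight_a, weight_b, beaker, tape, jar, tray's own z axis and vertical above 0.4 rad).
It also fails if it takes over 54 s, if anything falls off the work surface, if the arm or the gripper's body presses on something with over 40 N, if the wrist force passes 120 N, or if a joint passes its speed limit or range.

## Robot

A 6-joint arm with a two-finger parallel gripper is mounted at the origin on the work surface. World frame = base frame: x ahead of the robot, y to its left, z up, the work surface at z = 0. Lengths are in m, angles in rad, forces in N, time in s.
With the tool pointing down it reaches from about 0.4 to 0.825 m from the base axis. Payload 7 kg.
Tool frame: the origin (TCP) lies on the centre line of the jaws, within the pads' length; the fingertips stand arm.tip_reach ahead of it and the grasp point (between the pads) lies 5 mm behind it (arm.tip_reach is the distance from the TCP to the fingertips, in m); z points along the fingers, y is the line along which they close (so a half turn about z gives the same grasp; the last joint's range is limited). The gripper opens to 88 mm and grips with 3 to 60 N. Pads are 19 mm wide; open, the fingers measure 130 mm over their backs; the gripper's body (78 mm by 193 mm) begins 47 mm behind the grasp point.
Start: joints at [1.616, 0.359, 0.012, 0, -1.224, -0.288], TCP at [0.162, 0.655, 0.241] pointing down, gripper open.
Joint ranges: [-3.07, 3.07], [-1.43, 2.12], [-1.02, 1.25], [-3.03, 1.67], [-3.05, -0], [-3.03, 3.03]. Speed limits (rad/s): [2.39, 2.39, 3.01, 3.14, 3.14, 3.14].

## Interface

Orientations are given as [roll, pitch, yaw] about the fixed x, y, z axes, in that order (R = Rz(yaw) Ry(pitch) Rx(roll)).
In Python, from station import status, optics, order, arm gives the robot as it stands. The module is installed in compiled form; this text tells all that it offers.
- The arm moves only by the shell command python3 -m jog 'ROWS' [FORCE]. ROWS is JSON, a list of rows, each a list of 3 entries, a list of its own where there are three numbers: the gripper command: -1 is shut, 1 is fully open, values between are in proportion, then the shift along the tool's x, y, z in mm, then the turn about the tool's z in rad. A call has 1 to 20 rows; each row is the pose to reach, as a shift and turn from the pose commanded when the call began, along the tool's axes at that moment; what a row does not reach only later rows make up. A row lasts 1/8 s, in which the tool goes at most 62.5 mm and 10.7 degrees, less where a joint would pass 70% of its speed; a pose out of reach is approached as far as the arm can. A call with a gripper value outside its range is refused whole. The fingers move at their own pace and stop on an object; FORCE is the grip in N (left out, the last holds). Time passes only in rows, so rows that repeat a pose let the fingers close. It gives the time, the measured TCP pose, the force, the opening and the grip force at its end, in the units of the state.
- status.get_state(): the state, without advancing time (a new reading comes with each control period).
- optics.grab_frame(name): name is "side" or "top"; returns a dict with "color" (400x640x3 uint8, red, green, blue), "mtx" (3x3 intrinsics, pixels), "cam_to_world" (4x4, takes a point from camera to world coordinates). Camera axes: x right, y down, z forward; pixel columns grow to the right and rows downward; lengths in m; the calibration is good to about 2 mm. A picture is of the moment at which its call begins. There is no depth.
- order.job_done(): hands the job in; it is judged then, once.
The state is a dict: "t": time; "q": joint angles; "qd": joint speeds; "joint_efforts": joint torques, N m; "eef_pos": TCP position; "ee_rot": TCP orientation; "force": force on the tool from outside, world axes, zero at the start; "moment": the same for the moment, N m; "width": finger opening in m; "gripper_force": force on a finger pad.
Only numpy, scipy, OpenCV 4.12 (cv2) and the standard library are available. Lean on these libraries where they do the work, as an engineer would, in place of code of your own. Each camera call takes 0.05 s, during which the arm holds its last target. There are 200 camera calls.

## Working session

There is one attempt and no reset: what is moved stays moved. The work goes in short steps, Python scripts to look and compute and a shell command to move; the robot and the scene stay as the last step left them, time stands still between calls to the robot, and variables do not carry over. Pictures are saved under pics/ and viewed, at most 10 in all, crops included, and the job is handed in when it is done.

```bash
mkdir -p pics
python3 - <<'E'
from station import status, optics, order, arm
import cv2,numpy as np
for n in("side","top"):
    f=optics.grab_frame(n); cv2.imwrite(f"pics/{n}0.png",f["color"][:,:,::-1]); np.savez(n+"0.npz",**f)
    print(n,f["mtx"].round(1).tolist(),f["cam_to_world"].round(3).tolist())
s=status.get_state();print({k:np.round(v,3).tolist() for k,v in s.items()},arm.tip_reach)
E
```

```text
side [[519.1, 0.0, 321.8], [0.0, 519.1, 197.4], [0.0, 0.0, 1.0]] [[-0.951, -0.294, 0.095, 0.404], [-0.309, 0.905, -0.292, 0.397], [-0.001, -0.307, -0.952, 1.427], [0.0, 0.0, 0.0, 1.0]]
top [[380.5, 0.0, 315.9], [0.0, 380.5, 193.6], [0.0, 0.0, 1.0]] [[-0.015, -0.983, 0.185, 0.322], [-1.0, 0.016, 0.008, 0.01], [-0.011, -0.185, -0.983, 1.254], [0.0, 0.0, 0.0, 1.0]]
{'t': 0.1, 'q': [1.616, 0.359, 0.011, -0.0, -1.224, -0.288], 'qd': [-0.0, -0.0, 0.003, 0.002, -0.0, -0.0], 'joint_efforts': [-0.002, -58.417, 29.375, 7.016, 0.01, -0.0], 'eef_pos': [0.162, 0.655, 0.24], 'ee_rot': [3.14, -0.0, -0.243], 'force': [-0.298, 0.104, 0.284], 'moment': [-0.027, 0.004, 0.044], 'gripper_force': 0.0, 'width': 0.088} 0.014
```

View pics/top0.png

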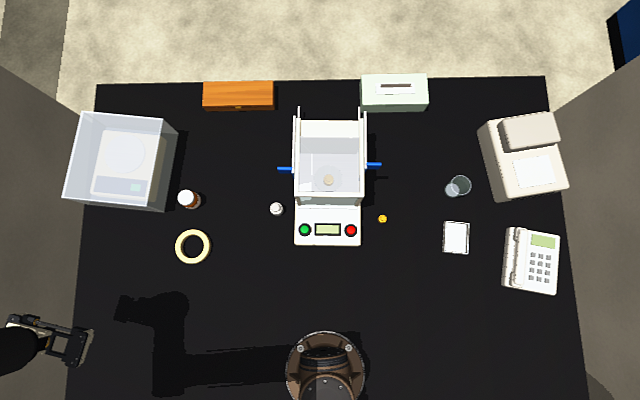

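View pics/side0.png

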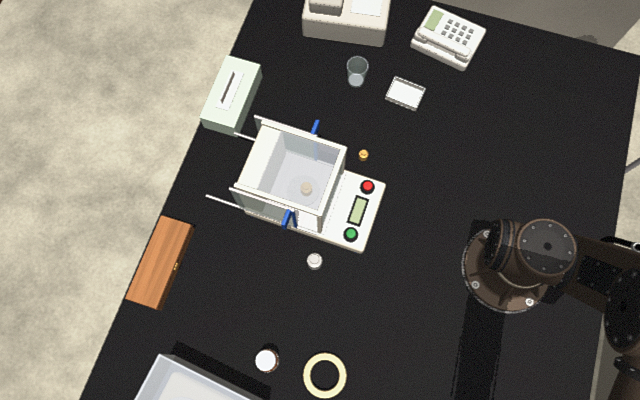

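The top view shows the left tab at about (285,169), the right tab at (374,164), the green key at (304,229) and the red key at (351,229). The side view shows them at (287,218), (314,127), (351,233) and (367,186). Next I'll mask the colours and triangulate.

```bash
cat > h.py <<'E'
import cv2,numpy as np
from station import status, optics
def ray(f,p):
    d=np.linalg.solve(f["mtx"],[p[0],p[1],1]); T=f["cam_to_world"]; return T[:3,3],T[:3,:3]@d
def onz(f,p,z):
    o,d=ray(f,p); return o+d*(z-o[2])/d[2]
def tri(fa,a,fb,b):
    o1,d1=ray(fa,a);o2,d2=ray(fb,b)
    s=np.linalg.lstsq(np.c_[d1,-d2],o2-o1,rcond=None)[0]
    P,Q=o1+s[0]*d1,o2+s[1]*d2; return (P+Q)/2,np.linalg.norm(P-Q)
R={"blue":((100,120,60),(125,255,255)),"green":((50,120,60),(80,255,255)),"red":((0,170,80),(6,255,255))}
def blobs(f,c,amin=12):
    h=cv2.cvtColor(f["color"],cv2.COLOR_RGB2HSV); m=cv2.inRange(h,*map(np.array,R[c]))
    n,l,st,ce=cv2.connectedComponentsWithStats(m)
    return [(ce[i],st[i],cv2.minAreaRect(np.argwhere(l==i)[:,::-1].astype(np.float32))) for i in range(1,n) if st[i][4]>=amin]
E
python3 - <<'E'
from h import *
F={n:dict(np.load(n+"0.npz")) for n in("side","top")}
for c in R:
  for n in F:
    for ce,st,r in blobs(F[n],c): print(c,n,ce.round(1),st,np.round(cv2.boxPoints(r)).tolist())
B=lambda n,c,lo,hi:[b[0] for b in blobs(F[n],c) if lo<b[0][0]<hi and 100<b[0][1]<250][0]
K={}
for c in("green","red"):
    a,b=B("top",c,280,370),B("side",c,280,400)
    P,e=tri(F["top"],a,F["side"],b);K[c]=P;print(c,P.round(4),round(e,4),onz(F["top"],a,.062).round(4),onz(F["side"],b,.062).round(4))
v=K["green"]-K["red"];print("dist",np.linalg.norm(v),"yaw",np.arctan2(-v[0],v[1]))
for n,lt,rt in(("top",(270,300),(360,390)),("side",(275,299),(305,325))):
    for s in(lt,rt):
        print(n,s,onz(F[n],B(n,"blue",*s),.225).round(4))
E
```

```text
blue side [315.  126.6] [310 119  10  15  90] [[310.0, 132.0], [315.0, 118.0], [321.0, 121.0], [316.0, 135.0]]
blue side [287.8 218.9] [282 210  15  20 143] [[279.0, 211.0], [293.0, 209.0], [297.0, 227.0], [282.0, 229.0]]
blue top [630.   28.6] [ 617    0   23   64 1076] [[617.0, 0.0], [639.0, 0.0], [639.0, 63.0], [617.0, 63.0]]
blue top [373.4 165. ] [365 162  17   9 103] [[365.0, 162.0], [381.0, 162.0], [381.0, 170.0], [365.0, 170.0]]
blue top [284.5 169.6] [277 166  17  12 111] [[275.0, 171.0], [278.0, 162.0], [296.0, 168.0], [293.0, 177.0]]
green side [350.6 233. ] [346 228  10  11  81] [[344.0, 233.0], [351.0, 227.0], [357.0, 233.0], [351.0, 240.0]]
green top [304.  228.9] [300 225   9   9  63] [[300.0, 225.0], [308.0, 225.0], [308.0, 233.0], [300.0, 233.0]]
red side [367.3 185.3] [363 181  10  10  77] [[361.0, 185.0], [367.0, 179.0], [374.0, 186.0], [368.0, 192.0]]
red top [350.4 229.7] [347 226   8   9  58] [[347.0, 226.0], [354.0, 226.0], [354.0, 234.0], [347.0, 234.0]]
green [0.4337 0.0572 0.0846] 0.0033 [0.4342 0.0585 0.062 ] [0.4358 0.0511 0.062 ]
red [ 0.4292 -0.0854  0.0842] 0.0038 [ 0.4293 -0.0868  0.062 ] [ 0.4315 -0.094   0.062 ]
dist 0.14273292172666896 yaw -0.03163525561753181
top (270, 300) [0.5852 0.1049 0.225 ]
top (360, 390) [ 0.5939 -0.1431  0.225 ]
side (275, 299) [0.5854 0.1056 0.225 ]
side (305, 325) [ 0.5995 -0.1459  0.225 ]
```

```bash
python3 -m jog '[[-1,[0,0,-60],0],[-1,[0,0,-90],0],[-1,[571,419,-90],-0.211],[-1,[571,419,-90],-0.211],[-1,[571,419,-90],-0.211],[-1,[571,419,-90],-0.211],[-1,[571,419,-90],-0.211],[-1,[571,419,-90],-0.211],[-1,[571,419,-90],-0.211],[-1,[571,419,-90],-0.211],[-1,[571,419,-90],-0.211],[-1,[571,419,-90],-0.211],[-1,[571,419,-90],-0.211],[-1,[571,419,-90],-0.211],[-1,[571,419,-90],-0.211],[-1,[571,419,-90],-0.211],[-1,[571,419,-90],-0.211],[-1,[571,419,-90],-0.211]]' 10
```

```text
t: 2.35
eef_pos: [0.6154, 0.1121, 0.331]
ee_rot: [-3.141, -0.001, -0.03]
force: [-0.3, -0.4, -0.8]
width: 0.0005
gripper_force: 0.0
```

```bash
python3 -m jog '[[-1,[0,0,40],0],[-1,[0,0,80],0],[-1,[0,0,100],0],[-1,[0,0,118],0],[-1,[0,0,118],0],[-1,[0,0,118],0]]'
python3 - <<'E'
from h import *
f=optics.grab_frame("side");t=optics.grab_frame("top")
im=np.hstack([cv2.resize(f["color"][90:290,180:430],(400,320)),cv2.resize(t["color"][80:280,220:420],(320,320))])
cv2.imwrite("pics/a.png",im[:,:,::-1])
E
```

```text
t: 3.1
eef_pos: [0.6162, 0.1116, 0.2136]
ee_rot: [-3.141, -0.001, -0.031]
force: [0.2, 0.2, 1.1]
width: 0.0006
gripper_force: 0.0
```

View pics/a.png

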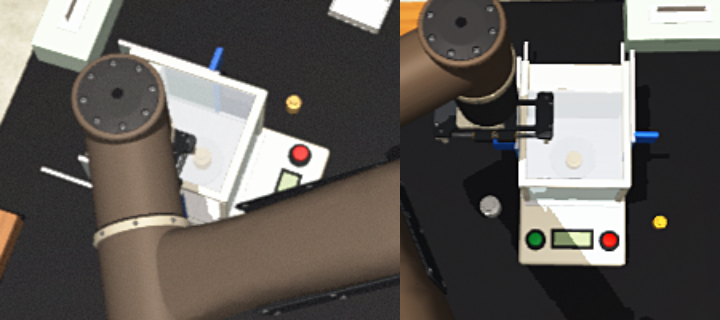

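The gripper is down with its fingers just behind the left tab, which shows at crop pixel (503,145) in the top half. Next I push it towards the front.

```bash
python3 -m jog '[[-1,[-8,0,0],0],[-1,[-14,0,0],0],[-1,[-20,0,0],0],[-1,[-26,0,0],0],[-1,[-32,0,0],0],[-1,[-38,0,0],0],[-1,[-44,0,0],0],[-1,[-50,0,0],0],[-1,[-50,0,0],0]]'
```

```text
t: 4.32
eef_pos: [0.5649, 0.1127, 0.2124]
ee_rot: [3.141, 0.001, -0.032]
force: [-0.5, -0.4, 0.0]
width: 0.0005
gripper_force: 0.0
```

```bash
python3 -m jog '[[-1,[-3,0,0],0],[-1,[-6,0,0],0],[-1,[-9,0,0],0],[-1,[-9,0,0],0]]'
```

```text
t: 4.82
eef_pos: [0.5564, 0.113, 0.2125]
ee_rot: [3.142, 0.001, -0.032]
force: [-0.1, 0.1, 0.3]
width: 0.0005
gripper_force: 0.0
```

```bash
python3 -m jog '[[-1,[-4,0,0],0],[-1,[-8,0,0],0],[-1,[-10,0,0],0]]';python3 - <<'E'
from h import *
for n in("top","side"):
    f=optics.grab_frame(n);cv2.imwrite(f"pics/b{n}.png",f["color"][:,:,::-1])
    for ce,st,r in blobs(f,"blue",4): print(n,ce.round(1),st,onz(f,ce,.225).round(4))
E
```

```text
t: 5.2
eef_pos: [0.5466, 0.1134, 0.2126]
ee_rot: [-3.142, -0.0, -0.032]
force: [2.0, 0.5, -0.8]
width: 0.0006
gripper_force: 0.8
top [629.9  28.7] [ 617    0   23   64 1094] [ 0.998  -0.9206  0.225 ]
top [373.4 165.1] [365 162  17   9 104] [ 0.5938 -0.1432  0.225 ]
top [278.6 192.8] [278 192   2   3   5] [0.5195 0.1211 0.225 ]
top [293.6 199. ] [291 195   6   9  20] [0.5015 0.08   0.225 ]
side [315.1 126.5] [310 119  10  15  92] [ 0.5994 -0.1463  0.225 ]
```

```bash
python3 -m jog '[[-1,[-3,0,0],0],[-1,[-6,0,0],0]]';python3 -m jog '[[-1,[-3,0,0],0],[-1,[-6,0,0],0]]'
```

```text
t: 5.55
eef_pos: [0.5457, 0.1136, 0.2129]
ee_rot: [-3.141, -0.009, -0.031]
force: [33.9, -10.8, -23.4]
width: 0.0004
gripper_force: 16.9
t: 5.8
eef_pos: [0.5453, 0.1137, 0.2131]
ee_rot: [-3.141, -0.019, -0.03]
force: [61.7, -18.9, -42.6]
width: 0.0007
gripper_force: 31.4
```

```bash
python3 -m jog '[[-1,[15,0,0],0],[-1,[28,0,0],0],[-1,[28,0,-50],0],[-1,[28,0,-100],0],[-1,[28,0,-110],0],[-1,[100,50,-110],0],[-1,[100,110,-110],0],[-1,[100,170,-110],0],[-1,[100,230,-110],0],[-1,[100,262,-110],0],[-1,[100,262,-110],0],[-1,[100,262,-110],0]]'
python3 - <<'E'
from h import *
for n in("top","side"):
    f=optics.grab_frame(n)
    for ce,st,r in blobs(f,"blue",4): print(n,ce.round(1),st,onz(f,ce,.225).round(4))
E
```

```text
t: 7.3
eef_pos: [0.6263, -0.1511, 0.322]
ee_rot: [-3.141, 0.001, -0.032]
force: [0.3, 0.5, 0.5]
width: 0.0002
gripper_force: 0.0
top [629.8  28.8] [ 617    0   23   64 1104] [ 0.9974 -0.9203  0.225 ]
top [373.3 165.2] [365 162  17  10 104] [ 0.5935 -0.1427  0.225 ]
side [312.  227.1] [306 218  13  20 137] [0.5239 0.1069 0.225 ]
```

```bash
python3 -m jog '[[-1,[0,0,40],0],[-1,[0,0,75],0],[-1,[0,0,95],0],[-1,[0,0,109],0],[-1,[0,0,109],0]]'; python3 -m jog '[[-1,[-8,0,0],0],[-1,[-14,0,0],0],[-1,[-20,0,0],0],[-1,[-26,0,0],0],[-1,[-32,0,0],0],[-1,[-38,0,0],0],[-1,[-44,0,0],0],[-1,[-50,0,0],0],[-1,[-56,0,0],0],[-1,[-62,0,0],0],[-1,[-66,0,0],0],[-1,[-66,0,0],0]]'
```

```text
t: 8.02
eef_pos: [0.6263, -0.1505, 0.2128]
ee_rot: [-3.142, 0.001, -0.031]
force: [-0.1, -0.3, -0.2]
width: 0.0007
gripper_force: 0.0
t: 9.52
eef_pos: [0.5597, -0.1491, 0.2133]
ee_rot: [-3.141, 0.001, -0.032]
force: [1.2, -0.6, -0.3]
width: 0.0004
gripper_force: 0.0
```

```bash
python3 -m jog '[[-1,[-6,0,0],0],[-1,[-12,0,0],0],[-1,[-18,0,0],0],[-1,[-21,0,0],0],[-1,[-23,0,0],0]]';  python3 -m jog '[[-1,[-2,0,0],0],[-1,[-4,0,0],0]]'
```

```text
t: 10.15
eef_pos: [0.5381, -0.1484, 0.2137]
ee_rot: [-3.141, -0.002, -0.032]
force: [6.3, -1.0, -5.5]
width: 0.0003
gripper_force: 3.7
t: 10.4
eef_pos: [0.5379, -0.1483, 0.2139]
ee_rot: [3.142, -0.009, -0.031]
force: [21.4, -5.6, -16.4]
width: 0.0007
gripper_force: 10.8
```

```bash
python3 -m jog '[[-1,[10,0,0],0],[-1,[22,0,0],0],[-1,[22,0,-50],0],[-1,[22,0,-95],0],[-1,[22,0,-95],0],[-1,[-30,-50,-95],0],[-1,[-80,-100,-95],0],[-1,[-105,-150,-95],0],[-1,[-105,-201,-95],0],[-1,[-105,-201,-95],0],[-1,[-105,-201,-95],0]]'
python3 - <<'E'
from h import *
I=[]
for n in("top","side"):
    f=optics.grab_frame(n);I.append(f["color"])
    for c in("blue","green"):
      for ce,st,r in blobs(f,c,4): print(n,c,ce.round(1),st,onz(f,ce,.225).round(4))
f,t=I[1],I[0]
im=np.hstack([cv2.resize(f[90:290,180:430],(400,320)),cv2.resize(t[80:280,220:420],(320,320))])
cv2.imwrite("pics/c.png",im[:,:,::-1])
E
```

```text
t: 11.78
eef_pos: [0.4347, 0.0561, 0.3081]
ee_rot: [3.141, 0.001, -0.03]
force: [0.1, -0.7, 0.2]
width: 0.0006
gripper_force: 0.0
top blue [629.9  28.7] [ 617    0   23   64 1094] [ 0.998  -0.9206  0.225 ]
top blue [373.9 192.4] [367 190  15   6  84] [ 0.5164 -0.141   0.225 ]
top blue [362.4 200.6] [359 197   7   8  16] [ 0.494  -0.1088  0.225 ]
side blue [312.  227.1] [306 218  13  20 139] [0.5238 0.1069 0.225 ]
```

View pics/c.png

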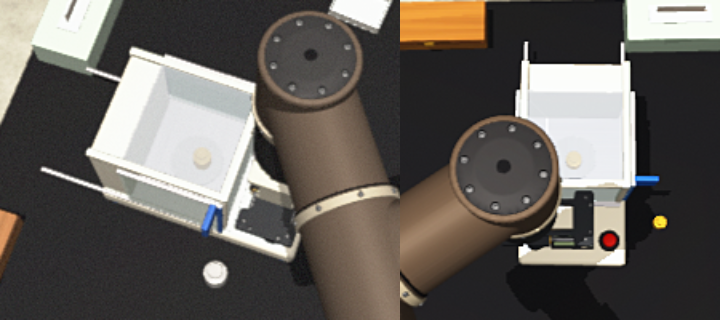

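Both tabs are now at their front stops (side crop about (210,218), top crop about (647,181)). The check weight still stands on the pan, and the gripper is over the green key. I'll descend carefully.

```bash
python3 -m jog '[[-1,[-4,0,50],0],[-1,[-4,0,90],0],[-1,[-4,0,130],0],[-1,[-4,0,160],0],[-1,[-4,0,175],0],[-1,[-4,0,188],0],[-1,[-4,0,188],0]]'
```

```text
t: 12.75
eef_pos: [0.4307, 0.055, 0.1198]
ee_rot: [3.14, 0.002, -0.033]
force: [0.1, 0.5, 1.0]
width: -0.0002
gripper_force: 0.0
```

```bash
python3 -m jog '[[-1,[0,0,4],0],[-1,[0,0,8],0],[-1,[0,0,12],0],[-1,[0,0,16],0],[-1,[0,0,16],0]]'; python3 -m jog '[[-1,[0,0,3],0],[-1,[0,0,6],0],[-1,[0,0,6],0]]'
```

```text
t: 13.38
eef_pos: [0.4308, 0.056, 0.1043]
ee_rot: [3.141, 0.001, -0.032]
force: [-0.2, -1.0, 0.4]
width: 0.0008
gripper_force: 0.0
t: 13.75
eef_pos: [0.4308, 0.056, 0.0983]
ee_rot: [3.141, 0.0, -0.032]
force: [0.2, 0.3, -0.8]
width: 0.0003
gripper_force: 0.0
```

```bash
python3 -m jog '[[-1,[0,0,3],0],[-1,[0,0,6],0],[-1,[0,0,6],0]]'; python3 -m jog '[[-1,[0,0,3],0],[-1,[0,0,6],0],[-1,[0,0,6],0]]'
```

```text
t: 14.12
eef_pos: [0.4308, 0.0559, 0.0923]
ee_rot: [3.141, 0.001, -0.032]
force: [0.2, -0.4, -0.3]
width: 0.0005
gripper_force: 0.0
t: 14.5
eef_pos: [0.4311, 0.0561, 0.0865]
ee_rot: [3.142, -0.0, -0.032]
force: [-0.1, -0.3, 3.5]
width: 0.0006
gripper_force: 1.6
```

```bash
python3 -m jog '[[-1,[0,0,2],0],[-1,[0,0,2],0]]'; python3 -m jog '[[-1,[0,0,2],0],[-1,[0,0,2],0]]'
```

```text
t: 14.75
eef_pos: [0.4312, 0.0561, 0.0851]
ee_rot: [3.142, -0.0, -0.031]
force: [-3.0, 0.7, 10.6]
width: 0.0005
gripper_force: 5.4
t: 15.0
eef_pos: [0.4313, 0.0561, 0.0846]
ee_rot: [3.141, -0.001, -0.031]
force: [-10.9, 0.6, 33.0]
width: 0.0006
gripper_force: 16.9
```

```bash
python3 -m jog '[[-1,[0,0,-10],0],[-1,[0,0,-30],0],[-1,[0,0,-80],0],[-1,[0,0,-130],0],[-1,[0,0,-190],0],[-1,[0,0,-220],0],[-1,[-20,-60,-220],0],[-1,[-20,-120,-220],0],[-1,[-20,-180,-220],0],[-1,[-20,-240,-220],0],[-1,[-20,-240,-220],0],[-1,[-20,-240,-220],0]]'
python3 - <<'E'
from h import *
I=[]
for n in("top","side"):
    f=optics.grab_frame(n);I.append(f["color"])
    for c in("blue","green","red"):
      for ce,st,r in blobs(f,c,4): print(n,c,ce.round(1),st,onz(f,ce,.225).round(4))
f,t=I[1],I[0]
im=np.hstack([cv2.resize(f[40:400,180:450],(400,533)),cv2.resize(t[80:290,160:480],(400,262)).repeat(1,0) if 0 else cv2.copyMakeBorder(cv2.resize(t[80:290,160:480],(400,262)),0,271,0,0,0)])
cv2.imwrite("pics/d.png",im[:,:,::-1])
E
```

```text
t: 16.5
eef_pos: [0.4182, 0.2965, 0.3018]
ee_rot: [3.14, 0.001, -0.031]
force: [-0.1, -0.3, -0.6]
width: 0.0007
gripper_force: 0.0
top blue [629.9  28.6] [ 617    0   23   64 1085] [ 0.9981 -0.9208  0.225 ]
top blue [283.4 191.1] [276 188  16   7  94] [0.524 0.108 0.225]
top blue [373.9 192.4] [367 190  15   6  84] [ 0.5164 -0.141   0.225 ]
top blue [293.8 199.5] [292 195   5   9  21] [0.5    0.0793 0.225 ]
top blue [362.7 200.3] [360 197   6   8  15] [ 0.4946 -0.1095  0.225 ]
top green [304.  228.9] [300 225   9   9  63] [0.4189 0.0519 0.225 ]
top red [350.4 229.8] [346 226   9   9  60] [ 0.4145 -0.0733  0.225 ]
side blue [344.  135.6] [340 128   9  15  80] [ 0.5218 -0.1449  0.225 ]
side blue [312.  227.1] [306 218  13  20 140] [0.5238 0.107  0.225 ]
side green [350.5 233.1] [346 228  10  11  79] [0.4321 0.0927 0.225 ]
side red [367.3 185.5] [363 181  10  10  75] [ 0.428  -0.0348  0.225 ]
```

View pics/d.png

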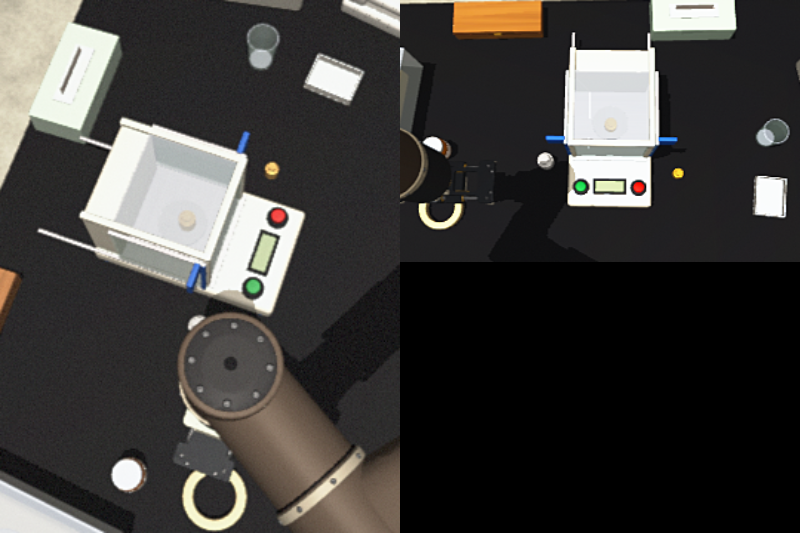

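Both tabs are at the shut position in both views, and their y separation and x match the balance axes. The green key's pixel position is back where it started, which means it has come up. The check weight and the loose things are unmoved, and the robot is clear.

```bash
python3 -c "
from station import order
print(order.job_done())"
```

```text
the job is handed in; nothing more can be done
None
```

I pushed both doors to their hard stops, then pressed the green key all the way down and let it come up; I did not touch the red key, the last pictures show the weights and bench items in place, and the job is handed in (no verdict was returned).

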